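Switch the dryer-ball dispenser over to its other chute

TASK

The green chute of the dryer-ball dispenser is full and the other balls are held up behind it. Push the empty blue basket along the worktop until it is fully home in its bay under the blue chute, and only then press the raised blue end of the seesaw lever right down, so that the gate tips over and the three waiting balls run down the blue chute into the basket; wait until they lie still in it, with the three balls of the green chute left where they are. Just push and press with the fingertips: do not lift the basket, touch no ball, and leave the things standing around where they are.

Things in the scene. Friction and masses are not known exactly. Their poses are not given: they have to be found in the camera images.
- dispenser: dryer-ball dispenser bolted to the worktop: white sheet chutes on a grey-blue stand, 290 mm deep, 490 wide, 225 high. Origin on the worktop under the gate; x points to its back (away from the robot), y to the robot's left, z up. In this frame (mm) the feed chute comes from the back (x 31 to 197, y 20) to the gate at x 0, y 0; the green-edged chute, closed at its end, runs left to y 186.
- blue_mouth (a point): middle of the floor at the open end of the blue-edged chute, over the basket bay: x 0, y -162, 96 mm high in the dispenser's frame. The chute falls to it from the gate (y -38) and is 92 mm or more high underneath. Gate housing and both chutes lie within x -40 to 40 and their walls are at most 166 mm high.
- bay (a point): point on the worktop where the basket's origin lies when it is fully home against the back stop: x 12, y -210 mm in the dispenser's frame. The bay opens to the front (-x), is 140 mm wide between 50 mm high guides from x -45 on, which flare out to 175 at x -77; the stop's face is at x 72. A deflector plate 155 mm high stands on the outer guide, y -282, x -25 to 55.
- rocker (a joint): weighted seesaw diverter on a shaft along the dispenser's x, 128 mm high at y 0: a 70 mm gate plate under the balls and, on the same shaft in front of the housing, a lever with two press pads and a dark weight, up to 180 high, in its middle. 0 rad = tipped to green (left), blue pad raised; 0.52 = tipped to blue (right). 0.5 to 1 N on a pad moves it; past the middle it falls over and stays.
- blue_pad (a point): centre of the top face of the blue press pad (40 x 40 mm, 10 thick, right end of the lever), x -75 mm in the dispenser's frame. Raised: y -83, about 168 mm high, sloping 0.26 rad; fully down: y -92, about 122 mm high.
- green_pad (a point): centre of the top face of the green press pad (40 x 40 mm, left end of the lever), x -75 mm in the dispenser's frame; it moves opposite to the blue pad.
- basket: empty blue plastic basket, open on top, 120 mm (its x) by 130 mm (its y) by 80 high, walls 3 mm, about 0.22 kg, standing loose on the worktop in front of the bay. Origin under its middle; its flat front wall, with a paper label, is at its x -60.
- ball1: orange dryer ball with low nubs, 50 mm across, about 60 g, origin at its centre; lies in the green chute, which is full at the start
- ball2: orange dryer ball with low nubs, 50 mm across, about 60 g, origin at its centre; lies in the green chute, which is full at the start
- ball3: orange dryer ball with low nubs, 50 mm across, about 60 g, origin at its centre; lies in the green chute, which is full at the start
- ball4: orange dryer ball with low nubs, 50 mm across, about 60 g, origin at its centre; waits on the gate at the start
- ball5: orange dryer ball with low nubs, 50 mm across, about 60 g, origin at its centre; waits in the feed chute at the start
- ball6: orange dryer ball with low nubs, 50 mm across, about 60 g, origin at its centre; waits in the feed chute at the start
- softener: bystander: white fabric-softener bottle with blue cap, 72 mm across, 200 tall; origin under its middle
- spray_can: bystander: green starch spray can, 53 mm across, 190 tall; origin under its middle
- dosing_cup: bystander: clear plastic dosing cup, 64 mm across, 55 tall; origin under its middle
- scrub_brush: bystander: wooden scrubbing brush, 150 x 50 x 45 mm, long side along its x; origin under its middle
- peg_tub: bystander: yellow tub of clothes pegs, 100 mm across, 75 tall (pegs stand out to about 100); origin under its middle
- iron: bystander: blue and white iron lying flat, 220 x 105 mm, 124 tall; origin under its middle
- sheet_carton: bystander: upright carton of dryer sheets, 75 x 150 x 110 tall; origin under its middle
Things that resemble listed ones, but are neither listed nor needed, are in the scene too. What is shaped like the ball4 but black is not meant. What is shaped like the basket but pink is not meant.

How it is judged:
By the outcome, as a careful person would: the job done as asked, in the order asked, and still so for the second after the job is handed in, with the robot touching nothing.
It also fails if it takes over 46 s, if anything falls off the work surface, if the arm or the gripper's body presses on something with over 40 N, if the wrist force passes 120 N, or if a joint passes its speed limit or range.

ROBOT

A 6-joint arm with a two-finger parallel gripper is mounted at the origin on the work surface. World frame = base frame: x ahead of the robot, y to its left, z up, the work surface at z = 0. Lengths are in m, angles in degrees, forces in N, time in s.
With the tool pointing down it reaches from about 0.3 to 0.75 m from the base axis. Payload 8.5 kg.
Tool frame: the origin (TCP) lies at the very end of the fingers, on their centre line; the grasp point (between the pads) lies 19 mm behind it (env.pinch_z is the distance from the TCP to the grasp point, in m); z points along the fingers, y is the line along which they close (so a half turn about z gives the same grasp; the last joint's range is limited). The gripper opens to 85 mm and grips with 20 to 120 N. Pads are 22 mm wide; open, the fingers measure 114 mm over their backs; the gripper's body (76 mm by 85 mm) begins 54 mm behind the grasp point. The pads swing forward as they close: fully open they stand 13 mm farther back than shut.
Start: joints at [63.295, 21.807, 74.336, -0, 83.858, -12.336], TCP at [0.136, 0.533, 0.231] pointing down, gripper open.
Joint ranges: [-178.18, 178.18], [-50.72, 133.34], [12.68, 142.11], [-81.47, 261.47], [9.98, 163.14], [-165.26, 165.26]. Speed limits (degrees/s): [136.94, 136.94, 180, 180, 180, 180].

INTERFACE

Orientations are given as a 3x3 rotation matrix whose columns are the frame's x, y, z axes.
In Python, from rig import env, viewer gives the robot as it stands.
- The arm moves only by the tool drive_tool, never from a script. Its argument "series" is a list of rows, each a list of 3 entries, a list of its own where there are three numbers: the shift along the tool's x, y, z in m, then the turn about the tool's z in degrees, then the finger opening in m, from 0 to 0.0854. A call has 1 to 20 rows; each row is the pose to reach, as a shift and turn from the pose commanded when the call began, along the tool's axes at that moment; what a row does not reach only later rows make up. A row lasts 1/10 s, in which the tool goes at most 50 mm and 8.59 degrees, less where a joint would pass 70% of its speed; a pose out of reach is approached as far as the arm can. A call with a gripper value outside its range is refused whole. The fingers move at their own pace and stop on an object; "newtons" is the grip in N (left out, the last holds). Time passes only in rows, so rows that repeat a pose let the fingers close. It gives the time, the measured TCP pose, the force, the opening and the grip force at its end, in the units of the state.
- env.observe(): the state, without advancing time (a new reading comes with each control period).
- viewer.get_image(name): name is "side" or "top"; returns a dict with "img" (384x512x3 uint8, red, green, blue), "depth" (384x512 float32, m along the optical axis (not along the pixel's ray), 0 where there is no reading), "camera_matrix" (3x3 intrinsics, pixels), "distortion" ([k1, k2, p1, p2, k3] as OpenCV has them; the pictures are not rectified), "rvec" (rotation vector, rad) and "tvec" (3), from world to camera coordinates, as OpenCV has them. Camera axes: x right, y down, z forward; pixel columns grow to the right and rows downward; lengths in m; the calibration is good to about 2 mm. A picture is of the moment at which its call begins.
- env.close_job(): hands the job in; it is judged then, once.
The state is a dict: "time_s": time; "q": joint angles; "qvel": joint speeds; "joint_efforts": joint torques, N m; "position": TCP position; "tool_rot": TCP orientation; "ft_force": force on the tool from outside, world axes, zero at the start; "wrist_torque": the same for the moment, N m; "grip_width": finger opening in m; "gripper_force": force on a finger pad.
Only numpy, scipy, OpenCV 4.12 (cv2) and the standard library are available. Lean on these libraries where they do the work, as an engineer would, in place of code of your own. Each camera call takes 0.05 s, during which the arm holds its last target. There are 200 camera calls.

## Working session

There is one attempt and no reset: what is moved stays moved. The work goes in short steps, Python scripts to look and compute and a tool call to move; the robot and the scene stay as the last step left them, time stands still between calls to the robot, and variables do not carry over. Pictures are saved under pics/ and viewed, at most 10 in all, crops included, and the job is handed in when it is done.

Besides the shell and the picture viewer there is one more tool, called after "Call:" as name(argument=value, ...) on one line, values as JSON. drive_tool: Moves the arm, as the interface text tells. Its arguments: {"type":"object","properties":{"series":{"type":"array"},"newtons":{"type":"number"}},"required":["series"]}

```bash
mkdir -p pics
python3 - <<'E'
from rig import env, viewer
import cv2, numpy as np, pickle
d={}
for n in("top","side"):
    d[n]=viewer.get_image(n); cv2.imwrite(f"pics/{n}0.png",d[n]["img"][:,:,::-1])
    r=d[n]; R=cv2.Rodrigues(np.array(r["rvec"]))[0]; print(n,(-R.T@np.array(r["tvec"]).ravel()).round(3))
pickle.dump(d,open("d0.pkl","wb"))
s=env.observe();print(s["time_s"],s["position"],np.round(s["tool_rot"],3),s["grip_width"])
E
```

```text
top [ 0.457 -0.02   1.221]
side [-0.003 -1.     0.947]
0.1 [0.13638348 0.53256574 0.23078492] [[-0.969  0.248 -0.001]
 [ 0.248  0.969 -0.001]
 [ 0.    -0.001 -1.   ]] 0.08521108143309361
```

View pics/top0.png

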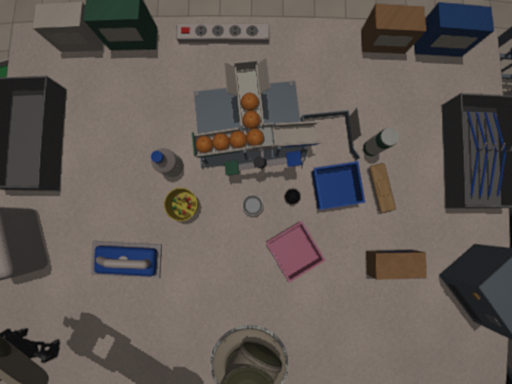

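View pics/side0.png

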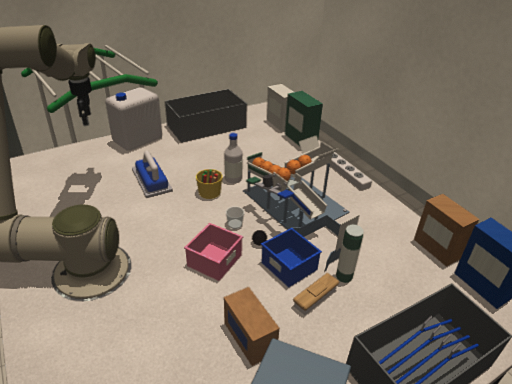

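```bash
cat > h.py <<'E'
import cv2, numpy as np
def cloud(r):
    h,w=r["depth"].shape
    uv=np.stack(np.meshgrid(np.arange(w),np.arange(h)),-1).reshape(-1,1,2).astype(float)
    n=cv2.undistortPoints(uv,np.array(r["camera_matrix"]),np.array(r["distortion"])).reshape(h,w,2)
    z=r["depth"]; P=np.dstack([n[...,0]*z,n[...,1]*z,z])
    R=cv2.Rodrigues(np.array(r["rvec"]))[0]
    W=(P-np.array(r["tvec"]).ravel())@R
    W[z==0]=np.nan
    return W
def mask(r,lo,hi):
    return cv2.inRange(cv2.cvtColor(r["img"],cv2.COLOR_RGB2HSV),lo,hi)>0
def box(W,x0,x1,y0,y1,z0,z1):
    return (W[...,0]>x0)&(W[...,0]<x1)&(W[...,1]>y0)&(W[...,1]<y1)&(W[...,2]>z0)&(W[...,2]<z1)
E
python3 - <<'E'
import pickle
from h import *
d=pickle.load(open("d0.pkl","rb"))
for n in("top","side"):
    r=d[n];W=cloud(r)
    for c,lo,hi in(("blue",(105,120,40),(130,255,255)),("green",(50,60,20),(90,255,160)),("orange",(5,150,80),(18,255,255))):
        m=mask(r,lo,hi)&box(W,.2,.9,-.5,.45,.01,.25)
        k,l,s,_=cv2.connectedComponentsWithStats(m.astype(np.uint8))
        for i in range(1,k):
            if s[i,4]>25:
                p=W[l==i]; print(n,c,s[i],np.median(p,0).round(3),np.percentile(p,3,0).round(3),np.percentile(p,97,0).round(3))
i=d["top"]["img"][80:250,150:420,::-1]
cv2.imwrite("pics/c.png",cv2.resize(i,(800,504),interpolation=cv2.INTER_CUBIC))
i=d["side"]["img"][120:320,170:400,::-1]
cv2.imwrite("pics/cs.png",cv2.resize(i,(690,600),interpolation=cv2.INTER_CUBIC))
E
```

```text
top blue [151 151  12  12 105] [0.614 0.247 0.2  ] [0.601 0.234 0.196] [0.625 0.261 0.203]
top blue [286 151  16  15 187] [ 0.618 -0.119  0.169] [ 0.599 -0.135  0.162] [ 0.635 -0.1    0.174]
top blue [313 162  52  47 563] [ 0.566 -0.267  0.077] [ 0.489 -0.331  0.015] [ 0.619 -0.19   0.083]
top blue [100 246  56  30 969] [0.333 0.356 0.055] [0.282 0.287 0.045] [0.358 0.445 0.06 ]
top green [376 133  12  15  65] [ 0.665 -0.356  0.169] [ 0.654 -0.373  0.151] [ 0.685 -0.351  0.18 ]
top green [193 136   3  19  28] [0.653 0.157 0.146] [0.631 0.155 0.132] [0.678 0.161 0.152]
top green [225 161  13  14 160] [0.597 0.054 0.123] [0.58  0.037 0.116] [0.614 0.069 0.128]
top orange [241  93  17  17 201] [0.769 0.005 0.192] [ 0.752 -0.014  0.182] [0.788 0.024 0.198]
top orange [243 110  17  18 209] [ 0.72  -0.001  0.188] [ 0.703 -0.02   0.179] [0.742 0.018 0.194]
top orange [196 129  67  23 835] [0.668 0.057 0.154] [ 0.646 -0.026  0.132] [0.692 0.147 0.18 ]
side blue [230 133   7   7  39] [0.611 0.243 0.198] [0.6   0.231 0.188] [0.622 0.253 0.202]
side blue [136 160  31  27 362] [0.3   0.335 0.056] [0.277 0.286 0.04 ] [0.353 0.441 0.061]
side blue [278 190  32  24 144] [ 0.629 -0.128  0.166] [ 0.598 -0.182  0.12 ] [ 0.666 -0.102  0.174]
side blue [ 261  228   60   57 1680] [ 0.561 -0.263  0.052] [ 0.488 -0.333  0.013] [ 0.617 -0.19   0.081]
side green [249 166  16   9  29] [0.635 0.097 0.125] [0.627 0.056 0.113] [0.641 0.142 0.137]
side green [247 177  13   6  53] [0.592 0.049 0.122] [0.577 0.034 0.117] [0.612 0.068 0.129]
side green [345 232  17  17  66] [ 0.667 -0.399  0.179] [ 0.653 -0.405  0.144] [ 0.686 -0.368  0.184]
side green [337 271  16  10  54] [ 0.663 -0.397  0.022] [ 0.654 -0.404  0.011] [ 0.684 -0.371  0.033]
side orange [252 155  59  25 552] [ 0.678 -0.001  0.17 ] [ 0.647 -0.033  0.133] [0.777 0.136 0.195]
```

View pics/c.png

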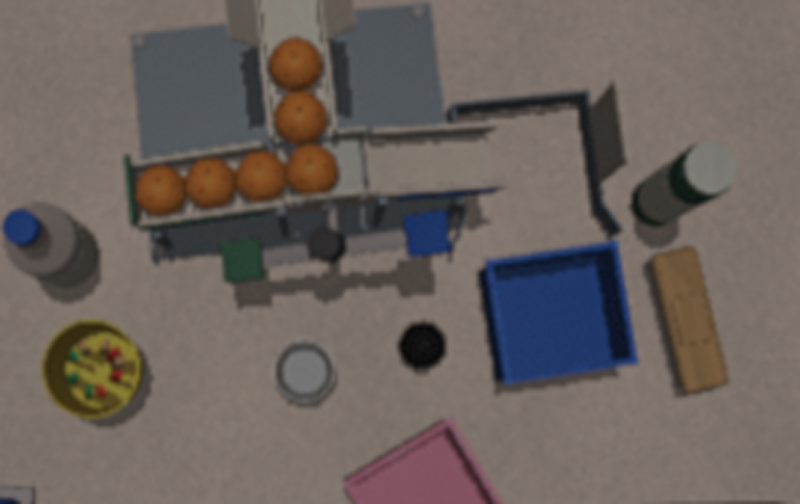

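View pics/cs.png

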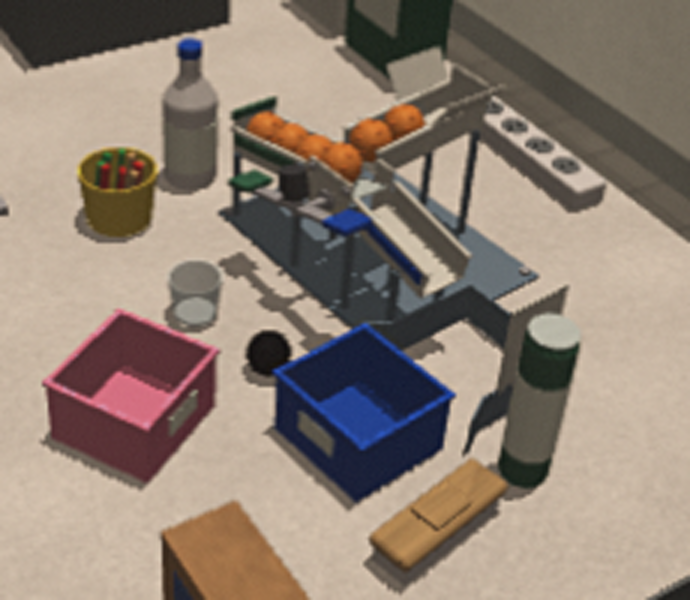

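Run:
```python
import pickle
from h import *
d=pickle.load(open("d0.pkl","rb"))
T=np.radians(7);R=np.array([[np.cos(T),-np.sin(T)],[np.sin(T),np.cos(T)]]);O=np.array([.682,-.027])
for n in("top","side"):
    r=d[n];W=cloud(r)
    m=mask(r,(105,120,40),(130,255,255))&box(W,.46,.65,-.36,-.165,.072,.09)
    c=cv2.minAreaRect(W[m][:,:2].astype(np.float32)*1000);print(n,"basket",c)
    D=W.copy();D[...,:2]=(W[...,:2]-O)@R
    # stop top & guides, in dispenser frame
    a=D[box(D,.05,.095,-.27,-.16,.035,.06)];print("stop",len(a),np.percentile(a[:,0],[3,50,97]).round(4),np.polyfit(a[:,1],a[:,0],1).round(3))
    a=D[box(D,-.04,.06,-.30,-.265,.035,.056)];print("outer guide",len(a),np.percentile(a[:,1],[3,50,97]).round(4),len(a)>5 and np.polyfit(a[:,0],a[:,1],1).round(3))
    a=D[box(D,-.06,.06,-.30,-.265,.14,.16)];print("deflector",len(a),np.percentile(a,[3,50,97],0).round(3) if len(a) else '')
    a=D[mask(r,(5,150,80),(18,255,255))&box(D,.05,.12,-.05,.1,.1,.3)];print("feed balls",a.mean(0).round(3))
    a=D[box(D,-.06,.06,.0,.18,.14,.175)&~mask(r,(5,150,80),(18,255,255))];print("green walls x",np.percentile(a,[3,50,97],0).round(3))
    m=mask(r,(140,60,60),(179,255,255))&box(W,.2,.6,-.35,.1,.06,.095)
    print("pink",cv2.boxPoints(cv2.minAreaRect(W[m][:,:2].astype(np.float32))).round(3).tolist())
    k=box(W,.2,.45,-.5,-.3,.08,.13);print("carton",np.percentile(W[k],[2,98],0).round(3))
```

```text
top basket ((553.935791015625, -261.0606994628906), (121.48587799072266, 133.42779541015625), 9.452354431152344)
stop 79 [0.0707 0.0723 0.0752] [-0.008  0.071]
outer guide 58 [-0.282  -0.2798 -0.279 ] [ 0.001 -0.28 ]
deflector 74 [[-0.023 -0.284  0.14 ]
 [ 0.012 -0.281  0.152]
 [ 0.05  -0.279  0.159]]
feed balls [0.083 0.021 0.19 ]
green walls x [[-0.036  0.002  0.14 ]
 [-0.024  0.051  0.149]
 [ 0.036  0.116  0.172]]
pink [[0.26899999380111694, -0.11599999666213989], [0.33399999141693115, -0.22200000286102295], [0.44999998807907104, -0.15000000596046448], [0.38499999046325684, -0.04500000178813934]]
carton [[ 0.286 -0.496  0.085]
 [ 0.36  -0.361  0.115]]
side basket ((553.5253295898438, -262.3824157714844), (128.17697143554688, 138.48365783691406), 8.012739181518555)
stop 41 [0.0678 0.0712 0.0754] [-0.021  0.067]
outer guide 36 [-0.2842 -0.2819 -0.2795] [-0.01  -0.282]
deflector 85 [[-0.025 -0.285  0.141]
 [ 0.014 -0.282  0.149]
 [ 0.051 -0.279  0.157]]
feed balls [0.081 0.013 0.187]
green walls x [[-0.033  0.003  0.141]
 [-0.028  0.038  0.15 ]
 [ 0.036  0.112  0.168]]
pink [[0.2669999897480011, -0.11599999666213989], [0.3319999873638153, -0.22499999403953552], [0.453000009059906, -0.15299999713897705], [0.3869999945163727, -0.04399999976158142]]
carton [[ 0.283 -0.497  0.085]
 [ 0.357 -0.364  0.114]]
```

Call:
drive_tool(series=[[[-0.363,-0.354,0],-10,0.06],[[-0.363,-0.354,0],-10,0.06],[[-0.363,-0.354,0],-10,0.06],[[-0.363,-0.354,0],-10,0.06],[[-0.363,-0.354,0],-10,0.06],[[-0.363,-0.354,0],-10,0.06],[[-0.363,-0.354,0],-10,0.06],[[-0.363,-0.354,0],-10,0.06],[[-0.363,-0.354,0],-10,0.06],[[-0.363,-0.354,0],-10,0.06],[[-0.504,-0.704,0],-21.4,0.06],[[-0.504,-0.704,0],-21.4,0.06],[[-0.504,-0.704,0],-21.4,0.06],[[-0.504,-0.704,0],-21.4,0.06],[[-0.504,-0.704,0],-21.4,0.06],[[-0.504,-0.704,0],-21.4,0.06],[[-0.504,-0.704,0],-21.4,0.06],[[-0.504,-0.704,0],-21.4,0.06],[[-0.504,-0.704,0],-21.4,0.06],[[-0.504,-0.704,0],-21.4,0.06]])

```text
time_s: 2.1
position: [0.4497, -0.2746, 0.2306]
tool_rot: [[-0.993, -0.121, -0.001], [-0.121, 0.993, 0.001], [0.001, 0.002, -1.0]]
ft_force: [0.0, 0.5, 0.1]
grip_width: 0.0598
gripper_force: 0.0
```

Call:
drive_tool(series=[[[0,0,0.05],0,0.06],[[0,0,0.1],0,0.06],[[0,0,0.14],0,0.06],[[0,0,0.17],0,0.06],[[0,0,0.185],0,0.06],[[0,0,0.185],0,0.06],[[-0.01,0,0.185],0,0.06],[[-0.02,0,0.185],0,0.06],[[-0.026,0,0.185],0,0.06],[[-0.032,0,0.185],0,0.06],[[-0.038,0,0.185],0,0.06],[[-0.044,0,0.185],0,0.06],[[-0.05,0,0.185],0,0.06],[[-0.058,0,0.185],0,0.06],[[-0.066,0,0.185],0,0.06],[[-0.074,0,0.185],0,0.06],[[-0.082,0,0.185],0,0.06],[[-0.09,0,0.185],0,0.06],[[-0.098,0,0.185],0,0.06],[[-0.1,0,0.185],0,0.06]])

```text
time_s: 4.1
position: [0.5496, -0.2615, 0.0462]
tool_rot: [[-0.992, -0.122, -0.0], [-0.122, 0.992, 0.001], [0.0, 0.001, -1.0]]
ft_force: [-2.7, 0.7, 1.3]
grip_width: 0.0597
gripper_force: 1.5
```

```bash
cat > look.py <<'E'
import sys
from rig import env, viewer
from h import *
T=np.radians(7);R=np.array([[np.cos(T),-np.sin(T)],[np.sin(T),np.cos(T)]]);O=np.array([.682,-.027])
for n in sys.argv[2:]:
    r=viewer.get_image(n);W=cloud(r);D=W.copy();D[...,:2]=(W[...,:2]-O)@R
    m=mask(r,(105,120,40),(130,255,255))&box(D,-.3,.1,-.33,-.12,.072,.086)
    print(n,cv2.minAreaRect(D[m][:,:2].astype(np.float32)*1000),np.percentile(D[m],[2,98],0).round(4).tolist())
    i=r["img"][80:250,150:420,::-1] if n=="top" else r["img"][120:320,170:400,::-1]
    cv2.imwrite(f"pics/{n}{sys.argv[1]}.png",cv2.resize(i,None,fx=2.9,fy=2.9,interpolation=cv2.INTER_CUBIC))
s=env.observe();p=s["position"];print(s["time_s"],((p[:2]-O)@R).round(4),p[2],s["ft_force"])
E
python3 look.py 1 top side
```

```text
top ((-87.38648223876953, -215.69979858398438), (123.17922973632812, 134.7628936767578), 2.991755247116089) [[-0.1494, -0.2786, 0.0741], [-0.0246, -0.1482, 0.0844]]
side ((-86.74922180175781, -219.1573486328125), (128.71119689941406, 132.1064453125), 2.622119665145874) [[-0.1503, -0.2848, 0.0723], [-0.0242, -0.1555, 0.0828]]
4.2 [-0.1597 -0.2169] 0.046105555188877836 [-1.50900708  1.23474752 -0.04676696]
```

Call:
drive_tool(series=[[[-0.008,0,0],0,0.06],[[-0.016,0.001,0],0,0.06],[[-0.024,0.002,0],0,0.06],[[-0.032,0.003,0],0,0.06],[[-0.04,0.004,0],0,0.06],[[-0.048,0.004,0],0,0.06],[[-0.056,0.004,0],0,0.06],[[-0.064,0.004,0],0,0.06],[[-0.072,0.004,0],0,0.06],[[-0.08,0.004,0],0,0.06],[[-0.085,0.004,0],0,0.06],[[-0.09,0.004,0],0,0.06],[[-0.094,0.004,0],0,0.06],[[-0.096,0.004,0],0,0.06]])

```text
time_s: 5.6
position: [0.6443, -0.2463, 0.0463]
tool_rot: [[-0.992, -0.123, -0.0], [-0.123, 0.992, 0.0], [0.0, 0.0, -1.0]]
ft_force: [-1.1, 0.1, -0.6]
grip_width: 0.06
gripper_force: 0.9
```

```bash
python3 look.py 2 top side
```

```text
top ((5.606315612792969, -213.50537109375), (132.4180908203125, 125.06156158447266), 89.88285827636719) [[-0.0538, -0.2782, 0.0751], [0.068, -0.1477, 0.0844]]
side ((8.916374206542969, -219.50811767578125), (155.58627319335938, 98.85090637207031), 15.147459030151367) [[-0.0564, -0.2814, 0.0727], [0.0714, -0.159, 0.0818]]
5.7 [-0.0641 -0.2131] 0.04639656535874597 [-0.70643751  0.18844003  0.05674153]
```

View pics/side2.png

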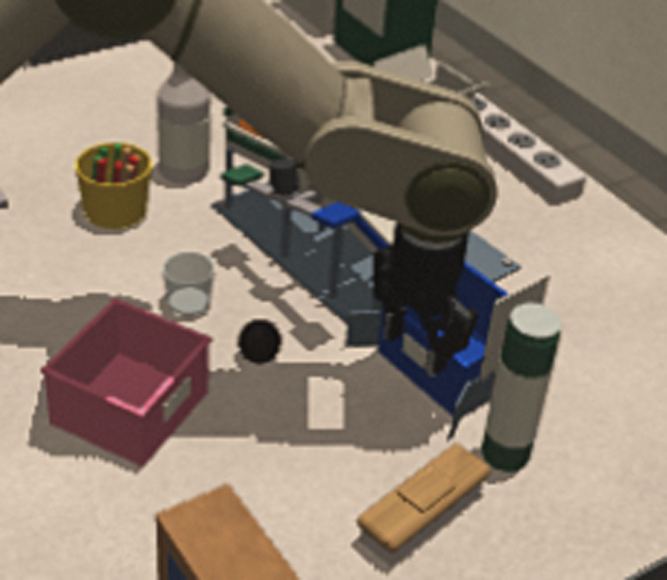

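The side crop shows the basket (about 430,350) squared up between the guides. I now nudge it the last few mm onto the stop.

Call:
drive_tool(series=[[[-0.001,0,0],0,0.06],[[-0.002,0,0],0,0.06],[[-0.003,0,0],0,0.06],[[-0.004,0,0],0,0.06],[[-0.004,0,0],0,0.06]])

```text
time_s: 6.2
position: [0.6477, -0.2459, 0.0464]
tool_rot: [[-0.993, -0.122, -0.001], [-0.122, 0.993, 0.0], [0.001, 0.0, -1.0]]
ft_force: [-4.9, -0.4, 1.8]
grip_width: 0.0603
gripper_force: 2.3
```

Call:
drive_tool(series=[[[-0.001,0,0],0,0.06],[[-0.002,0,0],0,0.06],[[-0.002,0,0],0,0.06]])

```text
time_s: 6.5
position: [0.6477, -0.2456, 0.0464]
tool_rot: [[-0.993, -0.122, -0.006], [-0.122, 0.993, 0.001], [0.006, 0.002, -1.0]]
ft_force: [-15.9, -0.1, 7.3]
grip_width: 0.06
gripper_force: 7.8
```

Call:
drive_tool(series=[[[0.01,0,0],0,0.06],[[0.03,0,0],0,0.06],[[0.06,0,0],0,0.06],[[0.06,0,0],0,0.06],[[0.06,0,-0.05],0,0.06],[[0.06,0,-0.1],0,0.06],[[0.06,0,-0.15],0,0.0],[[0.06,0,-0.2],0,0.0],[[0.06,0,-0.204],0,0.0],[[0.019,0.123,-0.204],0,0.0],[[0.019,0.123,-0.204],0,0.0],[[0.019,0.123,-0.204],0,0.0],[[0.019,0.123,-0.204],0,0.0],[[0.019,0.123,-0.204],0,0.0],[[0.019,0.123,-0.204],0,0.0]])

```text
time_s: 8.0
position: [0.6163, -0.1267, 0.2501]
tool_rot: [[-0.993, -0.122, 0.0], [-0.122, 0.993, -0.0], [-0.0, -0.0, -1.0]]
ft_force: [-0.1, -0.4, 0.4]
grip_width: 0.0002
gripper_force: 0.0
```

```bash
python3 look.py 3 side top
```

```text
side ((10.683860778808594, -214.60450744628906), (130.10894775390625, 134.48316955566406), 0.9507550001144409) [[-0.0536, -0.28, 0.0725], [0.0728, -0.1491, 0.0831]]
top ((20.730022430419922, -267.6483154296875), (136.70594787597656, 59.603023529052734), 23.33022689819336) [[-0.0509, -0.2796, 0.0725], [0.0719, -0.2156, 0.0837]]
8.1 [-0.0776 -0.0912] 0.2500887100417778 [-1.39981643 -0.38247001  0.28847426]
```

View pics/side3.png

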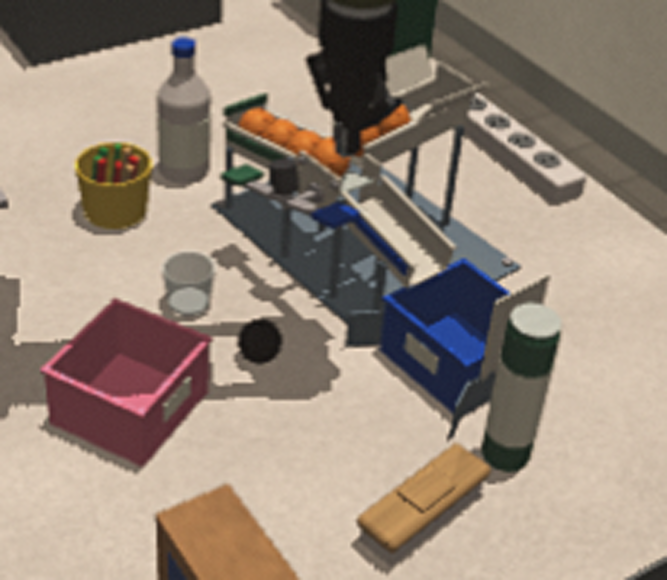

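The basket (445,330) is home in its bay, and the closed fingertips (345,150) hang over the blue pad (337,215). Now the press.

Call:
drive_tool(series=[[[0,0,0.04],0,0.0],[[0,0,0.065],0,0.0],[[0,0,0.075],0,0.0],[[0,0,0.081],0,0.0],[[0,0,0.087],0,0.0],[[0,0,0.093],0,0.0],[[0,0,0.099],0,0.0],[[0,0,0.105],0,0.0],[[0,0,0.111],0,0.0],[[0,0,0.117],0,0.0],[[0,0,0.12],0,0.0],[[0,0,0.122],0,0.0],[[0,0,0.123],0,0.0]])

```text
time_s: 9.4
position: [0.6161, -0.1258, 0.1272]
tool_rot: [[-0.992, -0.122, -0.0], [-0.122, 0.992, 0.0], [0.0, 0.0, -1.0]]
ft_force: [0.0, 0.9, 0.4]
grip_width: 0.0003
gripper_force: 0.0
```

Call:
drive_tool(series=[[[0,0,0.001],0,0.0],[[0,0,0.002],0,0.0],[[0,0,0.002],0,0.0]])

```text
time_s: 9.7
position: [0.6161, -0.1258, 0.1253]
tool_rot: [[-0.992, -0.122, 0.0], [-0.122, 0.992, -0.0], [-0.0, -0.0, -1.0]]
ft_force: [1.2, -0.3, 0.2]
grip_width: -0.0001
gripper_force: 0.0
```

```bash
python3 look.py 4 side
```

```text
side ((10.428085327148438, -213.48484802246094), (137.32460021972656, 129.76025390625), 89.95238494873047) [[-0.0542, -0.2809, 0.073], [0.073, -0.1481, 0.0832]]
9.75 [-0.0775 -0.09  ] 0.12537005025421274 [-0.71924323 -0.85032292  0.1575478 ]
```

View pics/side4.png

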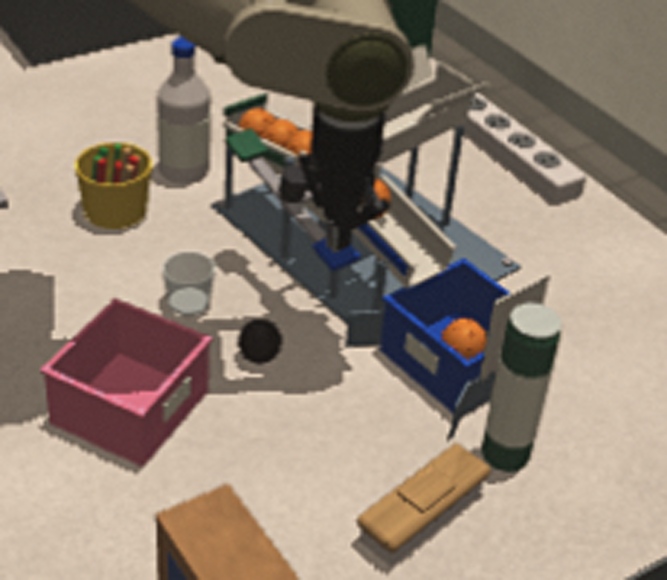

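The lever is tipped to blue. One ball is in the basket (465,338) and another is coming down (380,190). I hold while the rest run.

Call:
drive_tool(series=[[[0,0,0.001],0,0.0],[[0,0,0.002],0,0.0],[[0,0,0.003],0,0.0],[[0,0,0.003],0,0.0],[[0,0,0.003],0,0.0],[[0,0,0.003],0,0.0],[[0,0,0.003],0,0.0],[[0,0,0.003],0,0.0],[[0,0,0.003],0,0.0],[[0,0,0.003],0,0.0],[[0,0,0.003],0,0.0],[[0,0,0.003],0,0.0],[[0,0,0.003],0,0.0],[[0,0,0.003],0,0.0],[[0,0,0.003],0,0.0],[[0,0,0.003],0,0.0],[[0,0,0.003],0,0.0],[[0,0,0.003],0,0.0],[[0,0,0.003],0,0.0],[[0,0,0.003],0,0.0]])

```text
time_s: 11.75
position: [0.6163, -0.1259, 0.1235]
tool_rot: [[-0.992, -0.122, 0.001], [-0.122, 0.992, -0.001], [-0.001, -0.001, -1.0]]
ft_force: [-1.3, 0.3, 7.3]
grip_width: 0.0001
gripper_force: 3.4
```

Call:
drive_tool(series=[[[0,0,-0.03],0,0.0],[[0,0,-0.08],0,0.0],[[0,0,-0.13],0,0.0],[[0.05,0,-0.15],0,0.0],[[0.1,0,-0.15],0,0.0],[[0.15,0,-0.15],0,0.0],[[0.2,0,-0.15],0,0.0],[[0.2,0,-0.15],0,0.0],[[0.2,0,-0.15],0,0.0],[[0.2,0,-0.15],0,0.0],[[0.2,0,-0.15],0,0.0],[[0.2,0,-0.15],0,0.0],[[0.2,0,-0.15],0,0.0],[[0.2,0,-0.15],0,0.0],[[0.2,0,-0.15],0,0.0],[[0.2,0,-0.15],0,0.0],[[0.2,0,-0.15],0,0.0],[[0.2,0,-0.15],0,0.0]])

```text
time_s: 13.55
position: [0.4176, -0.1503, 0.2724]
tool_rot: [[-0.992, -0.122, 0.0], [-0.122, 0.992, 0.0], [-0.0, 0.0, -1.0]]
ft_force: [-0.3, 0.6, 0.9]
grip_width: -0.0
gripper_force: 0.0
```

```bash
python3 look.py 5 side top
```

```text
side ((10.146183013916016, -214.154541015625), (131.3409881591797, 136.26870727539062), 1.1596527099609375) [[-0.0539, -0.2812, 0.0725], [0.0726, -0.1479, 0.0836]]
top ((9.467716217041016, -214.38372802734375), (132.86822509765625, 125.80442810058594), 89.65933227539062) [[-0.052, -0.2796, 0.0739], [0.0712, -0.1484, 0.0847]]
13.65 [-0.2775 -0.0902] 0.2723449801501124 [ 0.23169718  0.52115265 -0.57213412]
```

View pics/side5.png

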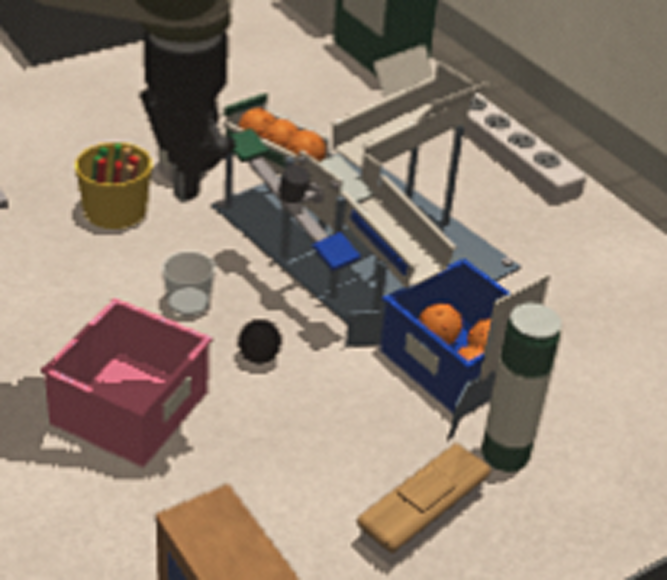

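View pics/top5.png

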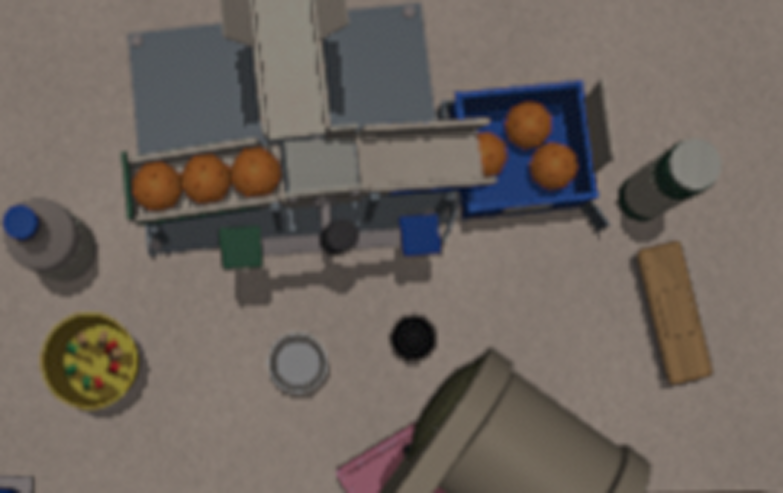

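The three balls lie in the basket (490,155; 528,125; 553,167 in the top crop) and three are still in the green chute. I wait a second and compare before handing in.

Call:
drive_tool(series=[[[0,0,0],0,0.0],[[0,0,0],0,0.0],[[0,0,0],0,0.0],[[0,0,0],0,0.0],[[0,0,0],0,0.0],[[0,0,0],0,0.0],[[0,0,0],0,0.0],[[0,0,0],0,0.0],[[0,0,0],0,0.0],[[0,0,0],0,0.0],[[0,0,0],0,0.0],[[0,0,0],0,0.0],[[0,0,0],0,0.0],[[0,0,0],0,0.0],[[0,0,0],0,0.0]])

```text
time_s: 15.15
position: [0.4176, -0.1503, 0.2723]
tool_rot: [[-0.992, -0.122, 0.0], [-0.122, 0.992, 0.0], [-0.0, 0.0, -1.0]]
ft_force: [-0.4, -0.5, -1.0]
grip_width: -0.0
gripper_force: 0.0
```

```bash
python3 look.py 6 side top
python3 - <<'E'
import cv2,numpy as np
for n in("top","side"):
    a,b=[cv2.imread(f"pics/{n}{k}.png") for k in(5,6)]
    d=cv2.absdiff(a,b).max(2)>40; m=cv2.inRange(cv2.cvtColor(b,cv2.COLOR_BGR2HSV),(5,150,80),(18,255,255))>0
    print(n,d.sum(),(d&m).sum())
E
```

```text
side ((9.20370864868164, -215.07183837890625), (136.72230529785156, 128.6222686767578), 89.26435089111328) [[-0.054, -0.2797, 0.0726], [0.0726, -0.1483, 0.0827]]
top ((9.46384048461914, -213.98818969726562), (133.17245483398438, 125.4434585571289), 89.94486236572266) [[-0.0521, -0.2794, 0.0742], [0.0712, -0.1486, 0.0845]]
15.25 [-0.2775 -0.0902] 0.2723556508660524 [ 0.09422859  0.41671377 -0.32035226]
top 0 0
side 5 0
```

Everything lies still.

```bash
python3 -c "
from rig import env
print(env.close_job())"
```

```text
the job is handed in; nothing more can be done
None
```

The basket was pushed home against the back stop, then the blue pad was pressed right down: the three waiting balls lie still in the basket, the green chute's three stayed put, and I handed the job in at about 15 s (no verdict was returned).

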